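# Set the bean feeder's gate to the gauge

### The arm

A 7-joint arm with a two-finger parallel gripper is mounted at the origin on the work surface. World frame = base frame: x ahead of the robot, y to its left, z up, the work surface at z = 0. Lengths are in m, angles in rad, forces in N, time in s.
With the tool pointing down it reaches from about 0.35 to 0.9 m from the base axis. Payload 19.9 kg.
Tool frame: the origin (TCP) lies at the very end of the fingers, on their centre line; the grasp point (between the pads) lies 19 mm behind it; z points along the fingers, y is the line along which they close (so a half turn about z gives the same grasp; the last joint's range is limited). The gripper opens to 94 mm and grips with 3 to 60 N. Pads are 16 mm wide; open, the fingers measure 119 mm over their backs; the gripper's body (75 mm by 177 mm) begins 78 mm behind the grasp point.
Start: joints at [-1.377, 0.417, -0.01, 1.614, 0.005, 1.111, -0.053], TCP at [0.146, 0.608, 0.172] pointing down, gripper open.
Joint ranges: [-2.81, 2.81], [-0.39, 2.02], [-1.27, 1.25], [0.06, 2.57], [-1.19, 4.33], [0.19, 2], [-2.82, 2.82]. Speed limits (rad/s): [1.89, 1.89, 2.39, 2.39, 3.01, 3.01, 3.01].

### API

Orientations are given as a rotation vector (axis times angle).
In Python, from workcell import ctrl, vision gives the robot as it stands.
- The arm moves only by the tool servo_tool, never from a script. Its argument "steps" is a list of rows, each an object with "linear": the shift along the tool's x, y, z in m, a list of three; "roll": the turn about the tool's z in rad. In form: [{"linear": [x, y, z], "roll": roll}, ...]. A call has 1 to 20 rows; each row shifts and turns the commanded pose from where the row before left it, along the tool's axes as they then stand; what a row does not reach is not made up. A row lasts 1/10 s, in which the tool goes at most 50 mm and 8.59 degrees, less where a joint would pass 70% of its speed; a pose out of reach is approached as far as the arm can. A call with a gripper value outside its range is refused whole. "fingers" is the opening, from -1 (shut) to 1 (fully open), so that 0 is half open, set as the call begins (left out, the last holds). The fingers move at their own pace and stop on an object; "newtons" is the grip in N (left out, the last holds). Time passes only in rows, so rows that do not move let the fingers close. It gives the time, the measured TCP pose, the force, the opening and the grip force at its end, in the units of the state.
- ctrl.get_state(): the state, without advancing time (a new reading comes with each control period).
- vision.capture(name): name is "scene" or "top" or "wrist"; returns (picture, depth): 384x512x3 uint8, blue, green, red; 384x512 float32, m along the optical axis (not along the pixel's ray), 0 where there is no reading.
- vision.calibration(name): a dict with "K" (3x3 intrinsics, pixels), "dist_coeffs" ([k1, k2, p1, p2, k3] as OpenCV has them; the pictures are not rectified), "R" (3x3) and "t" (3): a world point X has camera coordinates R X + t. Camera axes: x right, y down, z forward; pixel columns grow to the right and rows downward; lengths in m; the calibration is good to about 2 mm. A picture is of the moment at which its call begins: read the wrist's pose just before it. calibration takes no time and is no camera call; for the wrist camera it gives the pose at the moment of the call.
- ctrl.hand_in(): hands the job in; it is judged then, once.
Trained networks look in the newest picture that a camera, given by its name, has taken for a name from the list of things; names that differ only in an ending like _2 or _b are one class to them, and where a whole thing is asked for, a point or a joint stands for the part that bears it (a point fixed in the world has none). Each returns a list of dicts, best first, with "p" (0 to 1); they miss things now and then, are a little off and sometimes report something else, mostly with a low value. They report only what shows in the picture. A call takes as long as a camera call. They do not tell look-alikes from the thing itself.
- vision.regions_of(label, camera): "region" (384x512 bool, what is visible of it) and "rect" ([left, top, right, bottom] in pixels, round what is visible of it).
- vision.spot_point(label, camera): "pixel" ([column, row] in pixels: a listed point, or the origin of a listed thing).
The state is a dict: "time": time; "q": joint angles; "qvel": joint speeds; "joint_efforts": joint torques, N m; "ee_pos": TCP position; "tool_rot": TCP orientation; "ft_force": force on the tool from outside, world axes, zero at the start; "ft_torque": the same for the moment, N m; "finger_gap": finger opening in m; "finger_force": force on a finger pad.
Only numpy, scipy, OpenCV 4.12 (cv2) and the standard library are available. Lean on these libraries where they do the work, as an engineer would, in place of code of your own. Each camera call takes 0.05 s, during which the arm holds its last target. There are 200 camera calls.

### The job

One of the two bean feeders on the bench has a flat yellow-handled steel gauge lying in its trough. Turn that feeder's wing screw clockwise until its brass gate has just come down on the gauge and drags on it, the red end of the wing then pointing roughly at the white tab on the front of the bridge, and let go; do not screw it hard down. Leave the gauge where it lies and leave the other feeder's screw alone.

Things in the scene. Friction and masses are not known exactly. Their poses are not given: they have to be found in the camera images.
- wing (a point): Centre of the black wing (bar 56 long, 14 thick, 34 high, one end red) on the screw of the feeder with the gauge; on the vertical screw axis, 167 above the bench; x axis along the bar to its red end. Clockwise from above lowers the gate, 5 mm per rad; light friction, stays where left. Starts 0.9 to 1.3 rad short of the white tab. Bridge below it: top at 130, nothing else is higher.
- gate: Brass gate, 16 by 90, 46 high, under that screw. Origin: centre of its lower edge, on the screw axis; moves only up and down. Its -x points to the feeder's front, where the white tab on the bridge is. On a light spring: touches the gauge about 0.3 rad before the wing's red end points at the tab, drags rightly (1.5 to 3.5 N) until 0.3 rad past it; end stop at 1.0 past.
- gauge: Flat loose steel gauge, 150 long, 25 wide, 6 thick, 0.1 kg, with a yellow handle end (40 long, at -x), lying lengthwise under the gate on the trough floor, which is 30 above the bench. Origin: centre of its underside. Not to be moved. The thicker blue-handled gauge on the bench is not used.
- idle_wing_tip (a point): Red end of the same kind of wing on the second, identical feeder, which has no gauge in it; 26 from that screw's axis, 167 above the bench. Not to be turned.
There are look-alikes about, which are no part of the job. What is shaped like the part that bears wing but turquoise is not meant.

How it is judged:
At the end, for the whole second after the job is handed in: The brass gate rests on the gauge and presses lightly on it (0.5 to 3.5 N, about 35 degrees of screw from first touch), the gauge lies within 15 mm of where it was, and the other feeder's screw has not been turned (contact force between gate and gauge between 0.5 and 3.5 N and distance of gauge from where it was at the start of the episode below 0.015 m).
It fails at once if the other feeder's screw is turned (its wing's red end moves by more than 12 mm) (distance of idle_wing_tip from where it was at the start of the episode above 0.012 m).
It also fails if it takes over 32 s, if anything falls off the work surface, if the arm or the gripper's body presses on something with over 40 N, if the wrist force passes 120 N, or if a joint passes its speed limit or range.

## Working session

There is one attempt and no reset: what is moved stays moved. The work goes in short steps, Python scripts to look and compute and a tool call to move; the robot and the scene stay as the last step left them, time stands still between calls to the robot, and variables do not carry over. Pictures are saved under pics/ and viewed, at most 10 in all, crops included, and the job is handed in when it is done.

Besides the shell and the picture viewer there is one more tool, called after "Emit:" as name(argument=value, ...), one argument or row to a line, values as JSON. servo_tool: Moves the arm, as the interface text tells. Its arguments: {"type":"object","properties":{"steps":{"type":"array"},"fingers":{"type":"number"},"newtons":{"type":"number"}},"required":["steps"]}

```bash
mkdir -p pics
cat > h.py <<'E'
import numpy as np, cv2
from workcell import ctrl, vision
def ray(cam,px,z):
    c=vision.calibration(cam);K=np.array(c["K"]);R=np.array(c["R"]);t=np.array(c["t"])
    u=cv2.undistortPoints(np.array([[px]],float),K,np.array(c["dist_coeffs"]))[0,0]
    d=R.T@np.array([u[0],u[1],1]);o=-R.T@t
    return o+d*(z-o[2])/d[2]
E
python3 - <<'E'
from h import *
ims=[]
for c in ("scene","top"):
    im,d=vision.capture(c); cv2.imwrite(f"pics/{c}.png",im)
    for l,z in (("wing",.167),("gauge",.036),("idle_wing_tip",.167),("gate",.06)):
        for r in vision.spot_point(l,c)[:4]: print(c,l,np.round(r["pixel"]),round(r["p"],2),np.round(ray(c,r["pixel"],z),3))
print(ctrl.get_state())
E
```

```text
scene wing [348. 173.] 0.87 [0.552 0.151 0.167]
scene wing [145. 169.] 0.77 [ 0.254 -0.221  0.167]
scene gauge [340. 218.] 0.76 [0.542 0.15  0.036]
scene idle_wing_tip [209. 235.] 0.95 [ 0.569 -0.224  0.167]
scene gate [342. 218.] 0.97 [0.57  0.128 0.06 ]
scene gate [150. 211.] 0.68 [ 0.271 -0.233  0.06 ]
top wing [357. 290.] 0.64 [ 0.251 -0.226  0.167]
top wing [156. 142.] 0.61 [0.543 0.155 0.167]
top gauge [169. 153.] 0.74 [0.543 0.154 0.036]
top idle_wing_tip [351. 128.] 0.68 [ 0.564 -0.225  0.167]
{'time': 0.5, 'q': array([-1.37647798,  0.41740143, -0.01030082,  1.61363769,  0.00472278,
        1.11068658, -0.05299934]), 'qvel': array([ 0.00145281,  0.00017965,  0.00062186, -0.00092229,  0.00148213,
       -0.00015395, -0.0019034 ]), 'joint_efforts': array([ 7.64427550e-04, -8.50506520e+01,  6.37158751e-01, -4.26066399e+01,
       -4.89348883e-02,  1.38416252e-02,  4.22255596e-05]), 'ee_pos': array([0.14602179, 0.60766133, 0.17220834]), 'tool_rot': array([ 3.69536149e-01,  3.11973443e+00, -1.76619793e-04]), 'ft_force': array([ 0.32363767,  1.49217133, -0.34589003]), 'ft_torque': array([-0.00483471, -0.02657399,  0.03131085]), 'finger_force': 0.0, 'finger_gap': 0.09411771166645196}
```

View pics/scene.png

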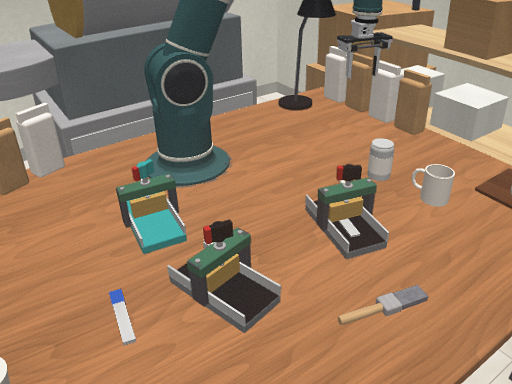

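View pics/top.png

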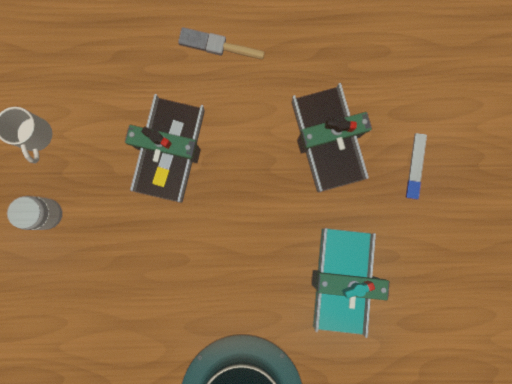

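Scene: the gauge feeder is at top px (162,145), with the yellow handle at (161,176) and the white tab at (157,156). Candidates for the wing:
- (156,138): black, in the feeder with the gauge.
- (340,126): black, in the idle feeder with no gauge.
- (358,290): turquoise look-alike.

I choose (156,138) and check it in a close crop.

Run:
```python
from h import *
im,d=vision.capture("top")
x0,y0=115,85
c=cv2.resize(im[y0:y0+125,x0:x0+110],None,fx=4.5,fy=4.5,interpolation=cv2.INTER_CUBIC); cv2.imwrite("pics/crop.png",c)
b,g,r=[im[...,i].astype(int) for i in range(3)]
def cen(m,z,n):
    m=m.copy(); m[:, :115]=0; m[:,225:]=0; m[:85]=0; m[210:]=0
    v,u=np.nonzero(m); p=[u.mean(),v.mean()]; print(n,len(u),np.round(p,1),np.round(ray("top",p,z),4)); return ray("top",p,z)
red=cen((r>130)&(g<70)&(b<70),.184,"red")
yel=cen((r>170)&(g>150)&(b<110),.036,"yel")
for R in vision.regions_of("wing","top")[:3]:
    print(R["rect"],R["p"])
    m=R["region"]
    if R["rect"][0]<225:
        print("depth z", np.median(d[m])); w=cen(m,.18,"wing")
        print(cv2.minAreaRect(np.argwhere(m)[:,::-1].astype(np.float32)))
for R in vision.regions_of("gauge","top")[:3]: print("gauge",R["rect"],R["p"],cv2.minAreaRect(np.argwhere(R["region"])[:,::-1].astype(np.float32)))
# bridge green fit
m=((g>r+25)&(g>b+5)&(g<130)).astype(np.uint8); m[:, :115]=0; m[:,225:]=0;m[:85]=0;m[210:]=0
rc=cv2.minAreaRect(np.argwhere(m)[:,::-1].astype(np.float32)); print("bridge",rc)
bx=[ray("top",p,.13) for p in cv2.boxPoints(rc)]; print(np.round(bx,3), np.round(np.mean(bx,0),4))
```

```text
red 40 [164.  141.6] [0.5395 0.1364 0.184 ]
yel 206 [160.3 176.2] [0.4904 0.1728 0.036 ]
[342.5, 280.7, 373.3, 300.1] 0.76
[144.1, 126.2, 171.5, 146.9] 0.71
depth z 0.87633187
wing 272 [156.2 136.9] [0.5497 0.1521 0.18  ]
((156.05384826660156, 136.93077087402344), (31.924907684326172, 10.52469539642334), 37.87498474121094)
gauge [151.3, 120.5, 181.9, 186.2] 0.91 ((167.219970703125, 153.6187286376953), (12.928011894226074, 66.7607421875), 16.587337493896484)
bridge ((159.74183654785156, 141.10643005371094), (66.2212142944336, 18.632829666137695), 13.134021759033203)
[[0.549 0.224 0.13 ]
 [0.586 0.216 0.13 ]
 [0.553 0.086 0.13 ]
 [0.516 0.095 0.13 ]] [0.5511 0.1551 0.13  ]
```

View pics/crop.png

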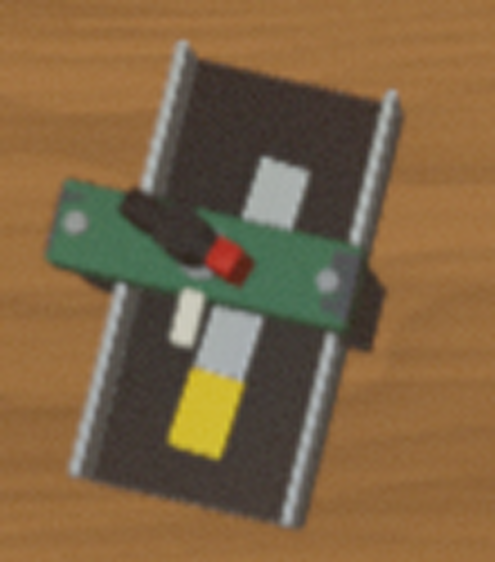

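The crop shows a black bar with a red end at crop (228,260), the tab at (187,318) and the gauge under the gate, so the choice is right. Screw axis is about (0.550, 0.154), the red end points at about −124° and the tab at about 166.5° (1.2 rad clockwise, within the stated range). The tool x axis already points at 166.5°. Moving above it now.

Emit:
servo_tool(
  steps=[
    {"linear": [0,0,-0.045],"roll": 0},
    {"linear": [0,0,-0.045],"roll": 0},
    {"linear": [-0.028,-0.019,0],"roll": 0},
    {"linear": [-0.028,-0.019,0],"roll": 0},
    {"linear": [-0.028,-0.019,0],"roll": 0},
    {"linear": [-0.028,-0.019,0],"roll": 0},
    {"linear": [-0.028,-0.019,0],"roll": 0},
    {"linear": [-0.028,-0.019,0],"roll": 0},
    {"linear": [-0.028,-0.019,0],"roll": 0},
    {"linear": [-0.028,-0.019,0],"roll": 0},
    {"linear": [-0.028,-0.019,0],"roll": 0},
    {"linear": [-0.028,-0.019,0],"roll": 0},
    {"linear": [-0.028,-0.019,0],"roll": 0},
    {"linear": [-0.028,-0.019,0],"roll": 0},
    {"linear": [-0.028,-0.019,0],"roll": 0},
    {"linear": [-0.028,-0.019,0],"roll": 0},
    {"linear": [-0.028,-0.019,0],"roll": 0},
    {"linear": [-0.028,-0.019,0],"roll": 0},
    {"linear": [-0.023,-0.019,0],"roll": 0},
    {"linear": [0,0,0],"roll": 0},
  ],
)

```text
time: 2.65
ee_pos: [0.5304, 0.1798, 0.2623]
tool_rot: [0.377, 3.118, -0.002]
ft_force: [-0.5, 0.5, -0.2]
finger_gap: 0.094
finger_force: 0.0
```

Emit:
servo_tool(
  steps=[
    {"linear": [0,0,0],"roll": -0.135},
    {"linear": [0,0,0],"roll": -0.135},
    {"linear": [0,0,0],"roll": -0.135},
    {"linear": [0,0,0],"roll": -0.135},
    {"linear": [0,0,0],"roll": -0.135},
    {"linear": [0,0,0],"roll": -0.135},
    {"linear": [0,0,0],"roll": -0.135},
    {"linear": [0,0,0],"roll": -0.135},
    {"linear": [0,0,0],"roll": -0.13},
    {"linear": [0,0,0],"roll": 0},
    {"linear": [0,0,0],"roll": 0},
  ],
)

```text
time: 3.75
ee_pos: [0.5283, 0.1839, 0.2623]
tool_rot: [-1.465, 2.779, 0.0]
ft_force: [0.2, -1.3, 0.6]
finger_gap: 0.0941
finger_force: 0.0
```

```bash
cat > m.py <<'E'
from h import *
import sys
from scipy.spatial.transform import Rotation as Ro
s=ctrl.get_state();print(s["time"],s["ee_pos"],s["q"][6],s["ft_force"],s["finger_gap"])
R=Ro.from_rotvec(s["tool_rot"]).as_matrix();print("toolx deg",np.degrees(np.arctan2(R[1,0],R[0,0])),"z",R[:,2])
im,d=vision.capture("wrist");cv2.imwrite("pics/%s.png"%sys.argv[1],im)
for l in ("wing",):
    for r in vision.spot_point(l,"wrist")[:3]: print(l,r["pixel"],r["p"],ray("wrist",r["pixel"],.167))
b,g,r=[im[...,i].astype(int) for i in range(3)]
c=vision.calibration("wrist")
def top(m,n):
    m=m&(d>0);v,u=np.nonzero(m)
    P=cv2.undistortPoints(np.c_[u,v].astype(float)[:,None],np.array(c["K"]),np.array(c["dist_coeffs"]))[:,0]
    X=(np.c_[P,np.ones(len(P))]*d[v,u,None]-c["t"])@np.array(c["R"])
    X=X[(X[:,2]>.176)&(X[:,2]<.192)&(np.hypot(X[:,0]-.55,X[:,1]-.154)<.045)]
    print(n,len(X)); 
    if len(X)<5: return
    (cx,cy),wh,a=cv2.minAreaRect((X[:,:2]*1000).astype(np.float32));vx,vy,_,_=cv2.fitLine(X[:,:2].astype(np.float32),cv2.DIST_L2,0,.01,.01).ravel()
    print("rect",cx,cy,wh,a,"mean",X.mean(0),"line deg",np.degrees(np.arctan2(vy,vx)))
top(r>-1,"all"); top((r>110)&(g<80)&(b<80),"red")
E
python3 m.py w1
```

```text
3.75 [0.52830484 0.18386763 0.26229999] 2.1942410086042368 [ 0.23808018 -1.32091933  0.64771774] 0.09413546097710176
toolx deg -124.39726169579043 z [-1.90550703e-05  4.17830081e-05 -9.99999999e-01]
wing [218.9, 175.1] 0.8 [0.55377469 0.15040368 0.167     ]
all 751
rect 551.19775390625 152.26878356933594 (56.17150115966797, 21.801942825317383) 52.09971618652344 mean [0.5502963  0.15151806 0.18356639] line deg 58.548145
red 150
rect 539.1522827148438 133.8513641357422 (11.84345531463623, 13.473233222961426) 56.24282455444336 mean [0.53896936 0.13401417 0.18367498] line deg -34.893387
```

View pics/w1.png

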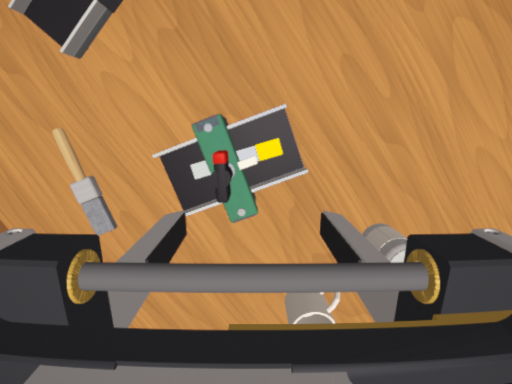

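The wrist view shows the bar at (222,177) with its red end at (220,157). Measured bar centre is (0.551, 0.1525), top at 0.184 and line at about 57°, all consistent with what is given. Going down over it.

Emit:
servo_tool(
  steps=[
    {"linear": [0.0065,-0.018,0],"roll": -0.025},
    {"linear": [0.0065,-0.018,0],"roll": 0},
    {"linear": [0,0,0.02],"roll": 0},
    {"linear": [0,0,0.02],"roll": 0},
    {"linear": [0,0,0.02],"roll": 0},
    {"linear": [0,0,0.02],"roll": 0},
    {"linear": [0,0,0.015],"roll": 0},
    {"linear": [0,0,0.01],"roll": 0},
    {"linear": [0,0,0.006],"roll": 0},
    {"linear": [0,0,0],"roll": 0},
    {"linear": [0,0,0],"roll": 0},
  ],
)

```text
time: 4.95
ee_pos: [0.5517, 0.153, 0.1519]
tool_rot: [-1.504, 2.757, -0.0]
ft_force: [0.4, -0.4, 0.0]
finger_gap: 0.0941
finger_force: 0.0
```

Emit:
servo_tool(
  steps=[
    {"linear": [0,0,0],"roll": 0},
    {"linear": [0,0,0],"roll": 0},
    {"linear": [0,0,0],"roll": 0},
    {"linear": [0,0,0],"roll": 0},
    {"linear": [0,0,0],"roll": 0},
    {"linear": [0,0,0],"roll": 0},
    {"linear": [0,0,0],"roll": 0},
    {"linear": [0,0,0],"roll": 0},
  ],
  fingers=-1,
  newtons=8,
)

```text
time: 5.75
ee_pos: [0.5514, 0.1529, 0.1513]
tool_rot: [1.505, -2.758, 0.0]
ft_force: [0.2, 0.2, 0.9]
finger_gap: 0.0331
finger_force: 0.0
```

Emit:
servo_tool(
  steps=[
    {"linear": [0,0,0],"roll": 0},
    {"linear": [0,0,0],"roll": 0},
    {"linear": [0,0,0],"roll": 0},
    {"linear": [0,0,0],"roll": 0},
    {"linear": [0,0,0],"roll": 0},
    {"linear": [0,0,0],"roll": 0},
  ],
)

```text
time: 6.35
ee_pos: [0.5514, 0.1529, 0.1513]
tool_rot: [1.505, -2.758, 0.0]
ft_force: [0.6, -0.1, -0.3]
finger_gap: 0.0008
finger_force: 0.0
```

The gap closed to 0.8 mm, so the fingers missed the bar. Looking again.

Run:
```python
from h import *
im,d=vision.capture("scene");a=cv2.resize(im[110:260,270:420],None,fx=3,fy=3,interpolation=cv2.INTER_CUBIC)
im,d=vision.capture("wrist");cv2.imwrite("pics/j.png",np.hstack([a,cv2.resize(im[:300,:300],(450,450))])[:, :800])
```

```text
(no output)
```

View pics/j.png

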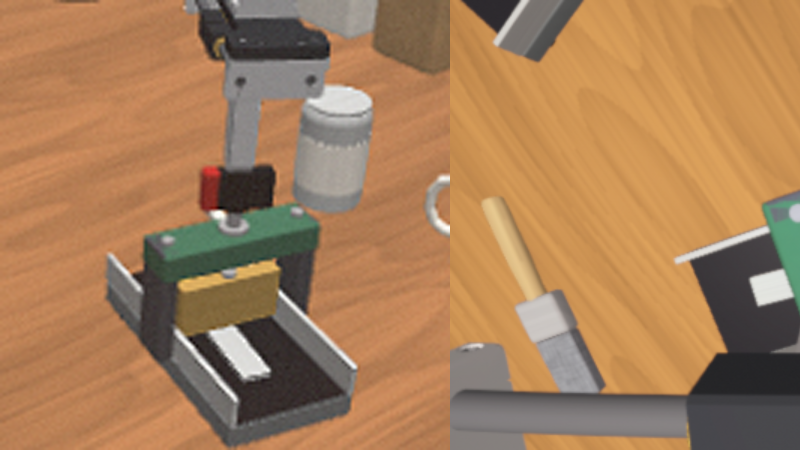

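The scene crop shows the wing still upright and unturned at crop (238,188). The finger ends at its top edge, either above or behind it. Measuring both in depth.

Run:
```python
from h import *
s=ctrl.get_state();print(s["ee_pos"],s["finger_gap"],s["ft_force"],s["q"])
im,d=vision.capture("scene");c=vision.calibration("scene")
def P(u,v):
    p=cv2.undistortPoints(np.array([[[u,v]]],float),np.array(c["K"]),np.array(c["dist_coeffs"]))[0,0]
    return np.round((np.array([p[0],p[1],1])*d[v,u]-c["t"])@np.array(c["R"]),4)
for v in range(132,182,3): print(v,[list(P(u,v)) for u in (341,346,351,356)], im[v,351])
im,d=vision.capture("top");c=vision.calibration("top")
cv2.imwrite("pics/t2.png",cv2.resize(im[60:210,80:230],None,fx=4,fy=4,interpolation=cv2.INTER_CUBIC))
```

```text
[0.55138664 0.15286807 0.15128521] 0.0003022221351056975 [0.53331977 0.81321533 0.70370028] [-0.49191749  0.34823853  0.20864329  1.7765109  -0.08265553  1.02532987
  2.31742865]
132 [[np.float64(0.1185), np.float64(0.5598), np.float64(0.0009)], [np.float64(0.6041), np.float64(0.0803), np.float64(0.3084)], [np.float64(0.6119), np.float64(0.0865), np.float64(0.3096)], [np.float64(0.6187), np.float64(0.0935), np.float64(0.3103)]] [136 134 141]
135 [[np.float64(1.1923), np.float64(-0.5314), np.float64(0.689)], [np.float64(0.6029), np.float64(0.0824), np.float64(0.3008)], [np.float64(0.6088), np.float64(0.0906), np.float64(0.3008)], [np.float64(0.613), np.float64(0.1006), np.float64(0.2997)]] [123 125 127]
138 [[np.float64(0.154), np.float64(0.526), np.float64(-0.0)], [np.float64(0.6044), np.float64(0.0815), np.float64(0.295)], [np.float64(0.6093), np.float64(0.0909), np.float64(0.2943)], [np.float64(0.6165), np.float64(0.0977), np.float64(0.2952)]] [124 125 126]
141 [[np.float64(0.1677), np.float64(0.5133), np.float64(-0.0028)], [np.float64(0.6034), np.float64(0.0833), np.float64(0.2874
[... 2888 characters left out ...]
p.float64(0.144), np.float64(0.1676)], [np.float64(0.5621), np.float64(0.1525), np.float64(0.1683)], [np.float64(0.568), np.float64(0.1628), np.float64(0.1676)]] [31 37 44]
177 [[np.float64(0.5478), np.float64(0.1355), np.float64(0.1595)], [np.float64(0.5545), np.float64(0.1449), np.float64(0.1594)], [np.float64(0.5611), np.float64(0.1545), np.float64(0.1592)], [np.float64(0.5664), np.float64(0.1657), np.float64(0.1578)]] [35 41 48]
180 [[np.float64(0.5254), np.float64(0.1595), np.float64(0.1325)], [np.float64(0.5564), np.float64(0.1438), np.float64(0.1527)], [np.float64(0.5611), np.float64(0.1556), np.float64(0.1508)], [np.float64(0.5472), np.float64(0.1883), np.float64(0.1328)]] [44 59 90]
```

View pics/t2.png

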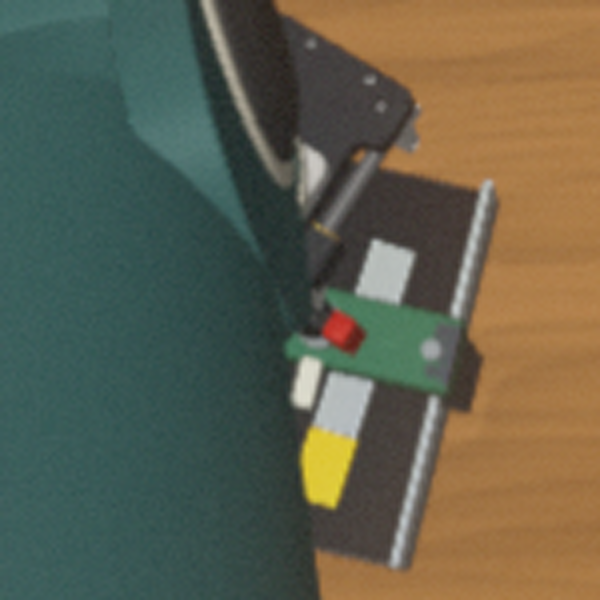

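The top and scene views agree on the wing position, but the finger's front face is only seen above z≈0.187. It should stand 12 mm out in front of the bar, so the fingers have closed just above the wing even though the reported TCP is z=0.151. I'll open and check the real tip height before going lower.

Emit:
servo_tool(
  steps=[
    {"linear": [0,0,0],"roll": 0},
    {"linear": [0,0,0],"roll": 0},
    {"linear": [0,0,0],"roll": 0},
    {"linear": [0,0,0],"roll": 0},
    {"linear": [0,0,0],"roll": 0},
    {"linear": [0,0,0],"roll": 0},
    {"linear": [0,0,0],"roll": 0},
    {"linear": [0,0,0],"roll": 0},
  ],
  fingers=0.2,
)

```text
time: 7.35
ee_pos: [0.5514, 0.1529, 0.1513]
tool_rot: [1.505, -2.758, 0.0]
ft_force: [-0.5, -0.9, -0.1]
finger_gap: 0.056
finger_force: 0.0
```

```bash
cat > tip.py <<'E'
from h import *
import sys
s=ctrl.get_state();print(s["time"],s["ee_pos"],s["finger_gap"],s["ft_force"])
im,d=vision.capture("scene");c=vision.calibration("scene")
cv2.imwrite("pics/%s.png"%sys.argv[1],cv2.resize(im[90:220,290:430],None,fx=4,fy=4,interpolation=cv2.INTER_CUBIC))
v,u=np.mgrid[90:220,290:430];v=v.ravel();u=u.ravel()
p=cv2.undistortPoints(np.c_[u,v].astype(float)[:,None],np.array(c["K"]),np.array(c["dist_coeffs"]))[:,0]
X=(np.c_[p,np.ones(len(p))]*d[v,u,None]-c["t"])@np.array(c["R"])
a=np.radians(-123);x=np.array([np.cos(a),np.sin(a)]);y=np.array([np.sin(a),-np.cos(a)])
q=X[:,:2]-s["ee_pos"][:2];tx=q@x;ty=q@y
for lo in range(-100,100,5):
    m=(np.abs(tx)<.02)&(ty*1000>=lo)&(ty*1000<lo+5)&(X[:,2]>.135)
    if m.sum()>2: print(lo,m.sum(),np.round(np.percentile(X[m,2],[0,5,50,100]),3))
E
python3 tip.py s3
```

```text
7.35 [0.5513924  0.15287726 0.15126732] 0.05599905900897596 [-0.54088467 -0.88049702 -0.14004315]
-95 27 [0.308 0.314 0.321 0.326]
-90 141 [0.304 0.307 0.316 0.327]
-85 177 [0.282 0.284 0.295 0.326]
-80 57 [0.281 0.283 0.297 0.326]
-75 23 [0.324 0.324 0.325 0.326]
-70 17 [0.323 0.324 0.325 0.327]
-65 18 [0.324 0.324 0.325 0.326]
-60 19 [0.324 0.324 0.325 0.327]
-55 19 [0.324 0.324 0.325 0.327]
-50 23 [0.221 0.324 0.325 0.365]
-45 476 [0.196 0.212 0.336 0.381]
-40 275 [0.192 0.197 0.339 0.38 ]
-35 49 [0.186 0.187 0.334 0.378]
-30 10 [0.185 0.206 0.344 0.377]
-25 7 [0.333 0.334 0.338 0.353]
-20 8 [0.334 0.335 0.343 0.352]
-15 30 [0.135 0.143 0.164 0.352]
-10 134 [0.136 0.14  0.164 0.186]
-5 45 [0.135 0.136 0.159 0.188]
0 11 [0.135 0.136 0.185 0.187]
5 4 [0.136 0.143 0.186 0.187]
20 5 [0.215 0.216 0.221 0.231]
25 106 [0.187 0.189 0.213 0.306]
30 33 [0.187 0.188 0.209 0.327]
35 7 [0.199 0.2   0.223 0.306]
45 4 [0.306 0.306 0.316 0.327]
55 3 [0.325 0.325 0.325 0.327]
65 5 [0.301 0.306 0.326 0.327]
70 9 [0.299 0.3   0.307 0.327]
75 3 [0.301 0.304 0.325 0.326]
80 4 [0.325 0.325 0.326 0.327]
```

View pics/s3.png

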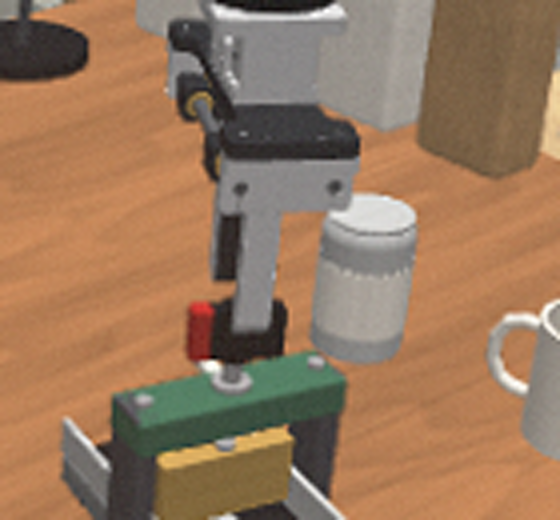

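The picture shows the finger ending at crop (252,330), at wing-top height. Depth puts both tips at z≈0.186 while the TCP reads 0.151, so the reading is about 35 mm low in z; laterally the fingers are centred. I'll lower 34 mm, to a true tip of about 0.152, 22 mm clear of the bridge, and close.

Emit:
servo_tool(
  steps=[
    {"linear": [0,0,0.008],"roll": 0},
    {"linear": [0,0,0.008],"roll": 0},
    {"linear": [0,0,0.008],"roll": 0},
    {"linear": [0,0,0.006],"roll": 0},
    {"linear": [0,0,0.004],"roll": 0},
    {"linear": [0,0,0],"roll": 0},
  ],
)

```text
time: 8.0
ee_pos: [0.5511, 0.1528, 0.1166]
tool_rot: [1.505, -2.757, -0.0]
ft_force: [0.1, 0.9, 0.1]
finger_gap: 0.0564
finger_force: 0.0
```

Emit:
servo_tool(
  steps=[
    {"linear": [0,0,0],"roll": 0},
    {"linear": [0,0,0],"roll": 0},
    {"linear": [0,0,0],"roll": 0},
    {"linear": [0,0,0],"roll": 0},
    {"linear": [0,0,0],"roll": 0},
    {"linear": [0,0,0],"roll": 0},
    {"linear": [0,0,0],"roll": 0},
    {"linear": [0,0,0],"roll": 0},
    {"linear": [0,0,0],"roll": 0},
  ],
  fingers=-1,
  newtons=8,
)

```text
time: 8.9
ee_pos: [0.5507, 0.1535, 0.1173]
tool_rot: [1.506, -2.756, -0.001]
ft_force: [-4.6, 2.8, 4.2]
finger_gap: 0.0137
finger_force: 8.0
```

Gripped: gap 13.7 mm, 8 N. Turning clockwise by 1.23 rad in gentle rows.

Emit:
servo_tool(
  steps=[
    {"linear": [0,0,0],"roll": 0.08},
    {"linear": [0,0,0],"roll": 0.08},
    {"linear": [0,0,0],"roll": 0.08},
    {"linear": [0,0,0],"roll": 0.08},
    {"linear": [0,0,0],"roll": 0.08},
    {"linear": [0,0,0],"roll": 0.08},
    {"linear": [0,0,0],"roll": 0.08},
    {"linear": [0,0,0],"roll": 0.08},
    {"linear": [0,0,0],"roll": 0.08},
    {"linear": [0,0,0],"roll": 0.08},
    {"linear": [0,0,0],"roll": 0.08},
    {"linear": [0,0,0],"roll": 0.08},
    {"linear": [0,0,0],"roll": 0.08},
    {"linear": [0,0,0],"roll": 0.08},
    {"linear": [0,0,0],"roll": 0.08},
    {"linear": [0,0,0],"roll": 0.03},
    {"linear": [0,0,0],"roll": 0},
    {"linear": [0,0,0],"roll": 0},
  ],
)

```text
time: 10.7
ee_pos: [0.5504, 0.1545, 0.1173]
tool_rot: [-0.359, -3.119, -0.002]
ft_force: [-7.0, 6.5, 5.3]
finger_gap: 0.0138
finger_force: 8.0
```

Emit:
servo_tool(
  steps=[
    {"linear": [0,0,0],"roll": 0},
    {"linear": [0,0,0],"roll": 0},
    {"linear": [0,0,0],"roll": 0},
    {"linear": [0,0,0],"roll": 0},
    {"linear": [0,0,0],"roll": 0},
    {"linear": [0,0,0],"roll": 0},
    {"linear": [0,0,0],"roll": 0},
    {"linear": [0,0,-0.03],"roll": 0},
    {"linear": [0,0,-0.04],"roll": 0},
    {"linear": [0,0,-0.04],"roll": 0},
    {"linear": [0,0,-0.04],"roll": 0},
    {"linear": [-0.04,0,0],"roll": 0},
    {"linear": [0,0,0],"roll": 0},
  ],
  fingers=0.4,
)

```text
time: 12.0
ee_pos: [0.593, 0.1425, 0.2679]
tool_rot: [0.363, 3.118, -0.001]
ft_force: [-0.8, 0.1, -0.9]
finger_gap: 0.0657
finger_force: 0.0
```

```bash
python3 m.py w2
python3 - <<'E'
from h import *
im,_=vision.capture("scene");a=cv2.resize(im[140:260,290:400],(440,480),interpolation=cv2.INTER_CUBIC)
w=cv2.imread("pics/w2.png")
cv2.imwrite("pics/fin.png",np.hstack([a,cv2.resize(w[60:280,140:300],(349,480))]))
E
```

```text
12.0 [0.59304338 0.14252687 0.26786652] 1.196536420726682 [-0.79834128  0.07515271 -0.94635604] 0.06572165594213794
toolx deg 166.70199647819575 z [ 2.17461235e-03 -6.58167404e-04 -9.99997419e-01]
wing [253.8, 144.6] 0.93 [0.54518868 0.15362235 0.167     ]
all 749
rect 547.6807250976562 153.8135986328125 (20.69495391845703, 56.62065505981445) 76.0827407836914 mean [0.54695355 0.15352462 0.18261282] line deg -13.206055
red 121
rect 527.3441772460938 158.57264709472656 (11.819049835205078, 10.499622344970703) 76.54621124267578 mean [0.52709359 0.15863509 0.18304692] line deg 76.592
```

View pics/fin.png

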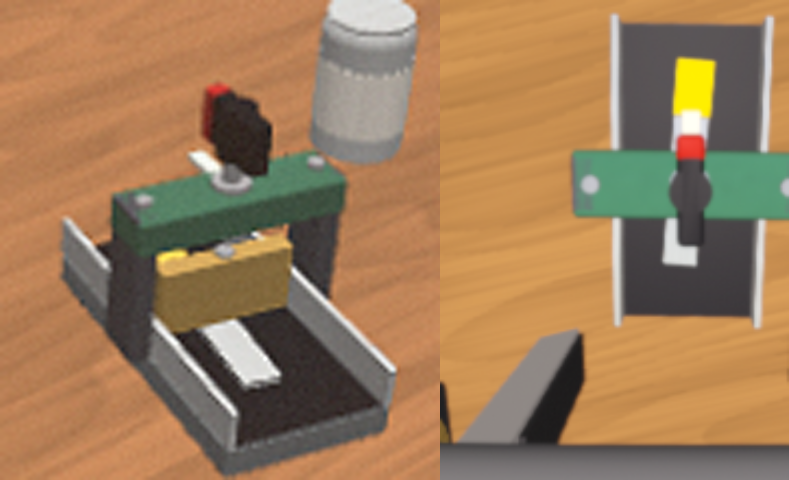

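The red end at (691,147) lies right in line with the white tab at (691,122). The measured line is 166.8°, the gate is down on the gauge, the gauge looks unmoved and the gripper is clear. Handing in.

```bash
python3 -c "
from h import *
print(ctrl.hand_in())"
```

```text
the job is handed in; nothing more can be done
None
```

I turned the gauge feeder's wing screw about 1.23 rad clockwise until its red end lined up with the white tab and the gate was down on the gauge, let go and handed in; the gauge looked unmoved, I never went near the other feeder, and no verdict or contact-force reading came back.

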